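Hold the laser shutter open with its key

ROBOT

A 6-joint arm with a two-finger parallel gripper is mounted at the origin on a cart in front of the work surface, level with it; the furniture and walls round the work are solid. World frame = base frame: x ahead of the robot, y to its left, z up, the work surface at z = 0. Lengths are in mm, angles in degrees, forces in N, time in s.
With the tool pointing down it reaches from about 325 to 925 mm from the base axis. Payload 3.1 kg.
Tool frame: the origin (TCP) lies at the very end of the fingers, on their centre line; the grasp point (between the pads) lies grasp_offset behind it (grasp_offset is the distance from the TCP to the grasp point, in mm); z points along the fingers, y is the line along which they close (so a half turn about z gives the same grasp; the last joint's range is limited). The gripper opens to 85 mm and grips with 20 to 120 N. Pads are 22 mm wide; open, the fingers measure 114 mm over their backs; the gripper's body (76 mm by 85 mm) begins 54 mm behind the grasp point. The pads swing forward as they close: fully open they stand 13 mm farther back than shut.
Start: joints at [68.457, 12.427, 92.441, -0, 75.132, -6.429], TCP at [162.95, 603.396, 231.3] pointing down, gripper open.
Joint ranges: [-157.48, 157.48], [-44.54, 120.13], [17.64, 146.25], [-64.5, 244.5], [7.68, 150.69], [-147.95, 147.95]. Speed limits (degrees/s): [159.86, 159.86, 180, 180, 180, 180].

INTERFACE

Orientations are given as [roll, pitch, yaw] about the fixed x, y, z axes, in that order (R = Rz(yaw) Ry(pitch) Rx(roll)).
In Python, from station import * gives the robot as it stands. Calls block until the motion is done:
- goto(position, orientation): joint-space move of the TCP to a pose.
- move_l(position, attitude=None, speed=150): straight line of the TCP; attitude=None keeps the orientation; speed is the mean speed in mm/s.
- move_j(angles): joint-space move.
- grip(opening, squeeze=None): finger opening in mm; squeeze is the grip in N (None keeps the last); returns when the fingers have stopped.
- wait(seconds).
- solve_ik(position, orientation): joint angles nearest the present ones, or None.
- get_obs(): the state.
- get_image(name): name is "side" or "top"; returns the picture (384x512x3 uint8, red, green, blue); there is no depth.
- get_calibration(name): a dict with "fx", "fy", "cx", "cy" (pixels), "D" ([k1, k2, p1, p2, k3] as OpenCV has them; the pictures are not rectified), "R" (3x3) and "t" (3): a world point X has camera coordinates R X + t. Camera axes: x right, y down, z forward; pixel columns grow to the right and rows downward; lengths in mm; the calibration is good to about 2 mm. A picture is of the moment at which its call begins. get_calibration takes no time and is no camera call.
A pose or a line that the arm cannot do raises Unreachable and nothing moves.
- sign_off(): hands the job in; it is judged then, once.
Trained networks look in the newest picture that a camera, given by its name, has taken for a name from the list of things; names that differ only in an ending like _2 or _b are one class to them, and where a whole thing is asked for, a point or a joint stands for the part that bears it (a point fixed in the world has none). Each returns a list of dicts, best first, with "score" (0 to 1); they miss things now and then, are a little off and sometimes report something else, mostly with a low value. They report only what shows in the picture. A call takes as long as a camera call. They do not tell look-alikes from the thing itself.
- spot_in(name, camera): "extent" ([centre column, centre row, width, height] in pixels, round what is visible of it).
- regions_of(name, camera): "region" (384x512 bool, what is visible of it) and "extent" ([centre column, centre row, width, height] in pixels, round what is visible of it).
The state is a dict: "t": time; "joint_pos": joint angles; "qvel": joint speeds; "effort": joint torques, N m; "tcp_pos": TCP position; "ee_rot": TCP orientation; "wrist_force": force on the tool from outside, world axes, zero at the start; "moment": the same for the moment, N m; "grip_width": finger opening in mm; "grip_force": force on a finger pad.
Only numpy, scipy, OpenCV 4.12 (cv2) and the standard library are available. Lean on these libraries where they do the work, as an engineer would, in place of code of your own. Each camera call takes 0.05 s, during which the arm holds its last target. There are 200 camera calls.

TASK

Take the red key, and only that one, out of the key block and put it in the lock of the grey laser-shutter console. Work it past the two sticky discs in the lock with small twists to either side, without forcing it, until its collar rests on the lock face; then turn it a quarter clockwise to its stop, which brings the red half of the flag into the little window. The lock springs back when let go, so finish while still holding the key turned; leave the other keys and things as they are.

Things in the scene. Friction and masses are not known exactly. Their poses are not given: they have to be found in the camera images.
- key_red: Key with the red plastic bow, 32 to 63 g, upright in one of the block's three slots. Origin: centre of the underside of its round steel collar (28 mm across, 4 mm thick), which rests on the block; z up, x through its thickness. Below come a round neck (6 mm across, 9 mm long) and the flat blade. A half turn about z makes no difference to it
- key_bow (a point): A point in the red bow, 27 mm above the collar's underside (the key's origin), axes as the key's. The bow is a flat block 9 mm thick (x), 32 mm wide (y), from 4 to 39 mm above the origin: grasp it across the 9 mm
- key_tip (a point): Tip of the red key's blade, 31 mm below its origin. The blade is 4 mm thick (x) and 18 mm wide (y); its last 2 mm taper to 2.8 x 16 mm
- key_blue: Bystander: key with a blue bow, same size, in another slot of the block
- key_yellow: Bystander: key with a yellow bow, same size, in another slot of the block
- key_block: Fixed aluminium block 50 x 170 mm on a black foot 62 x 182 mm, 42 mm high. Three slots 36 mm deep stand in a row along its y, 55 mm apart, the middle one at its centre; a blade has 1.25 mm of play on each side, and each key's axes are the block's. Origin: centre of its underside, z up
- console: Fixed light-grey laser-shutter console, 150 mm (x) by 210 mm (y), its dark top plate 64 mm high; origin at the centre of its underside, its front faces -x. The lock lies 18 mm in front (-x) and 55 mm to the right (-y) of its centre; a red emergency-stop mushroom (25 mm tall) stands 122 mm from it, other parts of the top rise at most 12 mm
- lock_face (a point): Centre of the lock's round steel face, 70 mm above the bench, axes as the console's, lock axis vertical. The fixed keyway in it is 11.4 mm (x) by 22.5 mm (y) and 6 mm deep: the blade goes in with the key's y along this y and can twist there up to 0.4 rad either way. Collar on the face means fully in: the neck then stands in the keyway and the key can turn; turned, it cannot be drawn out
- disc_top (a point): Point on the lock axis 8 mm below the face: top of the first of two sticky discs; the second's top is 6 mm lower and the plug's 12 mm lower. Each has a slot 6.6 x 21.5 mm for the blade (0.14 rad of twist). The plug's is in line with the keyway at rest; the discs stand out of line, one either way, each by an unknown 0.25 to 0.35 rad. The tip stops on one out of line
- lock_plug (a joint): Angle of the lock's plug, rad: 0 at rest, growing clockwise seen from above, stop at 1.5. It turns only with the key fully in. A spring turns it back (0.03 N m at 0, 0.12 N m at the stop); plug and discs rub with 0.07 N m besides. A disc out of line is passed by twisting the key to its angle with a light push, about 5 N; it then turns with the blade (friction 0.03 N m)
- shutter_flag (a joint): Travel in m of the flag below the little window, driven by the plug: 0 shows green (shutter shut), 0.015 red (open)
- flag_window (a point): Centre of the little black-framed window (14 mm) on the console's top, 68 mm above the bench
- jar: Bystander: small white jar with a red screw cap, 47 mm across, 53 mm high, loose; origin at the centre of its underside
- counter: Bystander: grey hand tally counter 58 x 60 x 36 mm, loose; origin at the centre of its underside
Things that resemble listed ones, but are neither listed nor needed, are in the scene too. Leave any orange or turquoise look-alike of the key_red alone.

How it is judged:
By the outcome, as a careful person would: the job done as asked, in the order asked, and still so for the second after the job is handed in, while the arm keeps its last pose, push and grip.
It also fails if it takes over 51 s, if anything falls off the work surface, if the arm or the gripper's body presses on something with over 40 N, if the wrist force passes 120 N, or if a joint passes its speed limit or range.

## Working session

There is one attempt and no reset: what is moved stays moved. The work goes in short steps, each a Python script; the robot and the scene stay as the last script left them, time stands still between calls to the robot, and variables do not carry over. Pictures are saved under pics/ and viewed, at most 13 in all, crops included, and the job is handed in when it is done.

```bash
mkdir -p pics; ls; python3 - <<'E'
from station import *
import cv2
o=get_obs(); print(o)
for n in("top","side"):
    im=get_image(n); cv2.imwrite(f"pics/{n}0.png",im[:,:,::-1]); c=get_calibration(n); print(n,c)
    for k in("key_red","key_block","console","lock_face","flag_window","jar","counter"):
        try: print(k,[(round(d["score"],2),[round(float(v),1) for v in d["extent"]]) for d in spot_in(k,n)][:5])
        except Exception as e: print(k,e)
E
```

```text
pics
{'t': 0.0, 'joint_pos': array([ 6.84574811e+01,  1.24776813e+01,  9.25289166e+01, -2.38679193e-03,
        7.51294384e+01, -6.42709402e+00]), 'qvel': array([0.0234491 , 0.05663783, 0.05540496, 0.00342479, 0.08410838,
       0.07971353]), 'effort': array([ 1.18984815e-03, -3.96825027e+01, -3.03862596e+01,  1.44486859e-05,
        9.23194602e-03,  1.66096363e-06]), 'tcp_pos': array([162.65469983, 602.62887342, 229.95425025]), 'ee_rot': array([-1.79864561e+02, -1.29368284e-02,  1.64885175e+02]), 'wrist_force': array([-0.19756634, -0.61734478, -0.02101773]), 'moment': array([ 0.04022813,  0.06048109, -0.00318351]), 'grip_force': 0.0, 'grip_width': 85.39130698558185}
top {'fx': 437.41747484091485, 'fy': 437.41747484091485, 'cx': 245.21605285933387, 'cy': 193.5654014470869, 'D': array([-0.04117068,  0.        ,  0.        ,  0.        ,  0.        ]), 'R': array([[ 0.0046735 , -0.99990477, -0.01298466],
       [-0.98577589, -0.00242522, -0.16804765],
       [ 0.16800016,  0.01358533, -0.98569335]]), 't': array([ -51.26057943,  574.65829582, 1164.47357863])}
key_red [(0.71, [267.8, 135
[... 595 characters left out ...]
194.27880071763389, 'D': array([-0.02724214,  0.        ,  0.        ,  0.        ,  0.        ]), 'R': array([[ 0.88982537, -0.45559295, -0.02541403],
       [-0.27631152, -0.49367086, -0.82458537],
       [ 0.36312911,  0.74075917, -0.56516643]]), 't': array([-534.93231672,  213.841584  ,  895.56118312])}
key_red [(0.85, [195.5, 289.5, 18.4, 38.3]), (0.76, [248.1, 265.2, 18.5, 28.1]), (0.64, [295.3, 255.0, 12.0, 26.8]), (0.42, [222.2, 182.7, 85.1, 73.0])]
key_block [(0.76, [250.9, 286.4, 44.8, 84.1])]
console []
lock_face [(0.77, [224.9, 181.6, 86.9, 77.8])]
flag_window [(0.95, [223.9, 181.6, 86.1, 74.7])]
jar [(0.86, [334.1, 210.9, 24.9, 27.9])]
counter [(0.9, [361.8, 272.6, 36.5, 30.7])]
```

```bash
python3 - <<'E'
import cv2,numpy as np
t=cv2.imread("pics/top0.png")[110:270,120:360]; s=cv2.imread("pics/side0.png")[130:340,160:400]
cv2.imwrite("pics/t1.png",cv2.resize(t,(792,528),interpolation=cv2.INTER_CUBIC)); cv2.imwrite("pics/s1.png",cv2.resize(s,(672,588),interpolation=cv2.INTER_CUBIC))
E
```

```text
(no output)
```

View pics/t1.png

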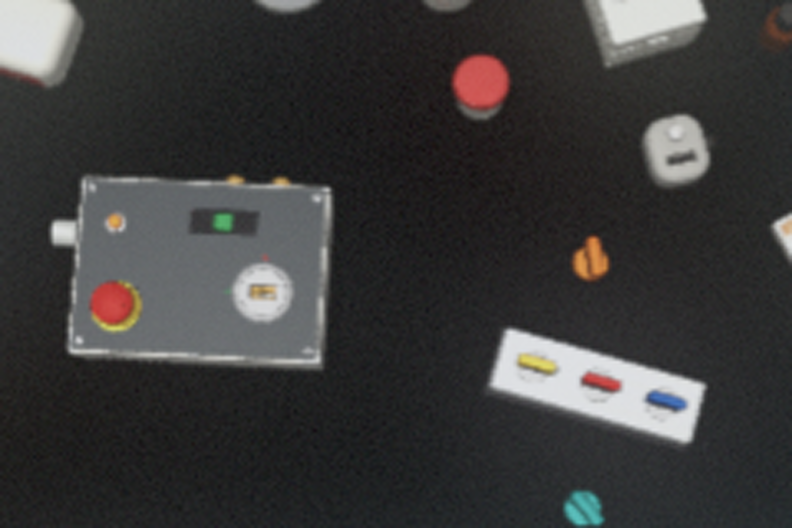

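View pics/s1.png

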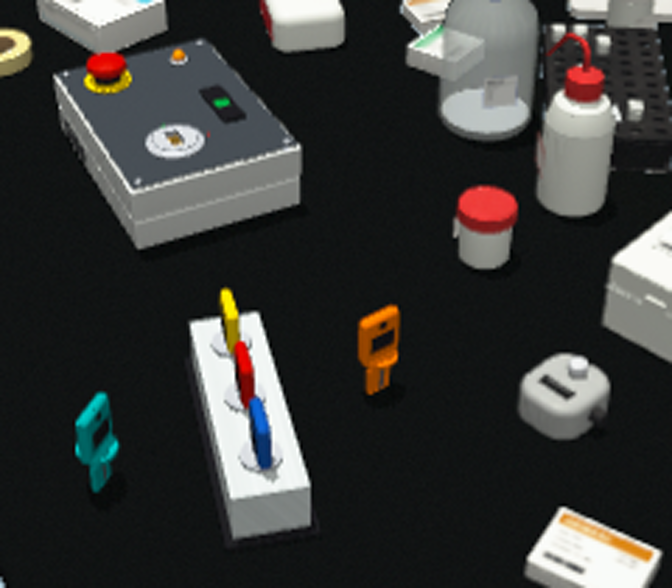

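Candidates for the red key, by their full-frame top pixels: yellow (282,220), red (302,226), blue (322,231) in the block, orange (299,188) and turquoise (297,263) on the bench. Red at (302,226), the middle slot, fits: it has a red bow and stands in the block. In the side view it is at (247,264). The lock is the steel disc at top (199,198), side (222,180).

Next I fit the block and console poses using both views.

```bash
cat > h.py <<'E'
from station import *
import numpy as np, cv2
from scipy.optimize import least_squares
from scipy.spatial.transform import Rotation as Ro
CAL={n:get_calibration(n) for n in("top","side")}
def proj(P,n):
    c=CAL[n]; K=np.array([[c["fx"],0,c["cx"]],[0,c["fy"],c["cy"]],[0,0,1]])
    return cv2.projectPoints(np.asarray(P,float).reshape(-1,1,3),cv2.Rodrigues(c["R"])[0],c["t"],K,c["D"])[0].reshape(-1,2)
def rz(p,xy,yaw):
    c,s=np.cos(yaw),np.sin(yaw); p=np.atleast_2d(p).astype(float)
    return np.c_[xy[0]+c*p[:,0]-s*p[:,1], xy[1]+s*p[:,0]+c*p[:,1], p[:,2]]
def box(cx,cy,z0,z1,w,d): return [[cx+a*w/2,cy+b*d/2,z] for a in(-1,1) for b in(-1,1) for z in(z0,z1)]
def hullc(P,n):
    h=cv2.convexHull(proj(P,n).astype(np.float32)); m=cv2.moments(h); return np.array([m["m10"],m["m01"]])/m["m00"]
def blob(im,col,near,r):
    hsv=cv2.cvtColor(im,cv2.COLOR_RGB2HSV).astype(int); h,s,v=[hsv[...,i] for i in range(3)]
    m={"red":((h<6)|(h>172))&(s>120)&(v>70),"yellow":(abs(h-27)<7)&(s>110)&(v>70),"blue":(abs(h-112)<12)&(s>120)&(v>60),"steel":(v>135)&(s<60)}[col]
    yy,xx=np.mgrid[:384,:512]; m=m&(np.hypot(xx-near[0],yy-near[1])<r)
    return m,np.array([xx[m].mean(),yy[m].mean()]),m.sum()
E
cat > fit.py <<'E'
from h import *
im={n:cv2.imread(f"pics/{n}0.png")[:,:,::-1].copy() for n in CAL}
T=lambda p:np.array(p)/3.3+[120,110]-.35; S=lambda p:np.array(p)/2.8+[160,130]-.32
seeds={"yellow":(T((537,362)),S((230,320))),"red":(T((601,383)),S((245,373))),"blue":(T((666,401)),S((260,432)))}
obs={}
for k,(a,b) in seeds.items():
    for n,p in(("top",a),("side",b)):
        m,c,N=blob(im[n],k,p,18); obs[k,n]=c; print(k,n,c.round(1),N)
def res(v,sgn=1):
    r=[]
    for i,k in enumerate(("yellow","red","blue")):
        P=rz(box(0,sgn*55*(1-i),46,81,9,32),v[:2],v[2])
        for n in CAL: r+=list(hullc(P,n)-obs[k,n])
    return np.array(r)
b=least_squares(res,[450,-120,-.2]); print("block",b.x[:2],np.degrees(b.x[2]),b.fun.round(1))
lk={}
for n,p in(("top",T((262,292))),("side",S((175,140)))):
    m,c,N=blob(im[n],"steel",p,13); h=cv2.convexHull(np.argwhere(m)[:,::-1].astype(np.int32)); e=cv2.fitEllipse(h.astype(np.float32)); print(n,c,N,e); lk[n]=np.array(e[0])
cor=[(-75,105,64),(75,105,64),(75,-105,64),(-75,-105,64)]
ct=T([(70,353),(83,179),(330,187),(322,362)]); cs=S([(57,72),(203,40),(300,147),(137,187)])
def res2(v):
    P=rz(cor,v[:2],v[2]); l=rz([-18,-55,70],v[:2],v[2])
    return np.r_[(proj(P,"top")-ct).ravel(),(proj(P,"side")-cs).ravel(),3*(proj(l,"top")[0]-lk["top"]),3*(proj(l,"side")[0]-lk["side"])]
c=least_squares(res2,[500,150,0],loss="soft_l1"); print("console",c.x[:2],np.degrees(c.x[2]),c.fun.round(1))
l2=least_squares(lambda v:np.r_[[*(proj([*v,70],"top")[0]-lk["top"])],proj([*v,70],"side")[0]-lk["side"]],[480,90]); print("lock direct",l2.x,l2.fun, "via console",rz([-18,-55,70],c.x[:2],c.x[2]))
A=im["top"].copy(); B=im["side"].copy()
big={}
for n,I,o,s in(("top",A,(120,110),5),("side",B,(160,130),5)):
    J=cv2.resize(I[o[1]:o[1]+(135 if n=="top" else 190),o[0]:o[0]+(230 if n=='top' else 130)],None,fx=s,fy=s,interpolation=cv2.INTER_CUBIC)
    def dr(P,col,closed=True):
        q=((proj(P,n)-o+.5)*s).astype(int); cv2.polylines(J,[q.reshape(-1,1,2)],closed,col,1)
    dr(rz(cor,c.x[:2],c.x[2]),(0,255,0)); th=np.linspace(0,6.28,40)
    L=rz([-18,-55,70],c.x[:2],c.x[2])[0]
    dr(rz([(-5.7,11.25,70),(5.7,11.25,70),(5.7,-11.25,70),(-5.7,-11.25,70)],L,c.x[2]),(0,255,0))
    dr(rz([(-25,85,42),(25,85,42),(25,-85,42),(-25,-85,42)],b.x[:2],b.x[2]),(255,0,255))
    dr(rz([(-4.5,16,81),(4.5,16,81),(4.5,-16,81),(-4.5,-16,81)],b.x[:2],b.x[2]),(0,255,255))
    big[n]=J
J=np.zeros((600,800,3),np.uint8); t=cv2.resize(big["top"],None,fx=.43,fy=.43); 
a=cv2.resize(big["top"][250:675,250:1100],(480,240)); J[:240,:480]=a; a=big["top"][250:600,230:560]; J[250:600,:330]=a
a=cv2.resize(big["side"],None,fx=.63,fy=.63); J[:a.shape[0],800-a.shape[1]+90:]=a[:, :-90] if 800-a.shape[1]+90+a.shape[1]-90==800 else 0
cv2.imwrite("pics/fit.png",J[:,:,::-1])
E
python3 fit.py
```

```text
yellow top [282.  219.8] 29
yellow side [241.5 242.8] 103
red top [301.8 225.3] 28
red side [247.  262.8] 108
blue top [321.6 231. ] 29
blue side [252.8 284. ] 127
block [ 464.4201673  -129.24681736] -13.31924293517346 [-27.3   8.5 -24.4 -15.4 -27.1   7.8 -24.9 -18.2 -26.9   6.9 -25.1 -20.7]
top [199.05691057 198.38211382] 246 ((199.05252075195312, 198.33070373535156), (17.601642608642578, 18.352447509765625), 74.30967712402344)
side [222.02234637 180.26256983] 179 ((221.9961700439453, 180.0195770263672), (11.980323791503906, 20.514236450195312), 86.32451629638672)
console [576.93817378 129.79200156] 357.7730173597447 [-1.   0.6 -0.5 -0.2 -0.1  0.3 -0.6  1.1 -1.6  0.8  1.  -0.9  1.6 -0.4
 -1.5  2.3  0.6  0.9  1.9 -2.8]
lock direct [555.94173227  75.31653744] [ 0.27729435  0.62811867  0.3389793  -0.79220425] via console [[556.81455703  75.53299263  70.        ]]
```

View pics/fit.png

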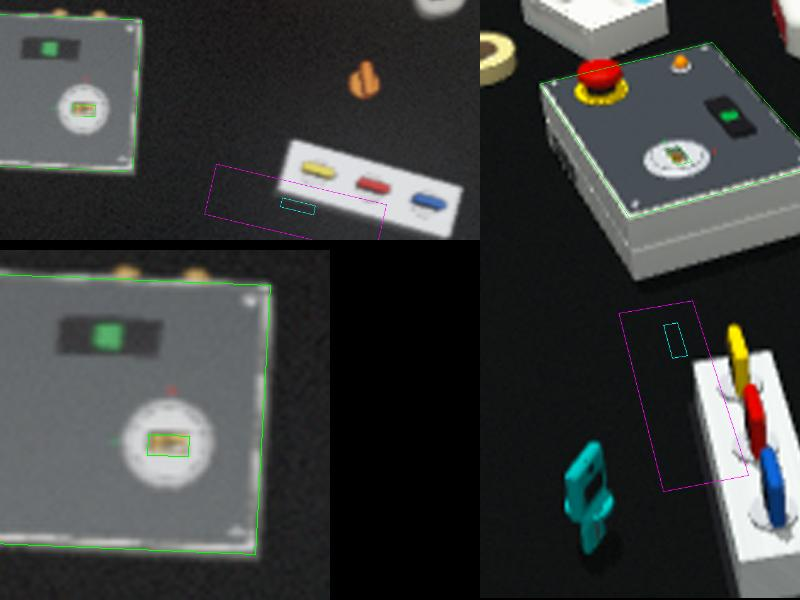

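```bash
sed -i 's/least_squares(res,\[450,-120,-.2\])/least_squares(res,[480,-60,-.25],diff_step=2e-3)/' fit.py; python3 fit.py | grep block; python3 - <<'E'
from h import *
# plan check
for p in([480,-60,150],[556,75,150],[556,75,100]):
  for yaw in (-90,-105,75,90,0,-180,100,-10,170): print(p,yaw,(lambda q:None if q is None else q.round())(solve_ik(p,[180,0,yaw])))
E
```

```text
block [ 484.08258092 -199.91881308] -15.773794955674186 [-0.8  0.5  0.7  1.4 -0.9  0.6  0.5  0.4 -1.   0.5  0.5  0.1]
[480, -60, 150] -90 None
[480, -60, 150] -105 None
[480, -60, 150] 75 [-15.   0. 115.  -0.  65.  -0.]
[480, -60, 150] 90 [-15.   0. 115.   0.  65. -15.]
[480, -60, 150] 0 [-15.   0. 115.  -0.  65.  75.]
[480, -60, 150] -180 [ -15.    0.  115.    0.   65. -105.]
[480, -60, 150] 100 [-15.   0. 115.   0.  65. -25.]
[480, -60, 150] -10 [-15.   0. 115.  -0.  65.  85.]
[480, -60, 150] 170 [-15.   0. 115.   0.  65. -95.]
[556, 75, 150] -90 None
[556, 75, 150] -105 None
[556, 75, 150] 75 [  1.  10. 105.  -0.  65.  16.]
[556, 75, 150] 90 [  1.  10. 105.  -0.  65.   1.]
[556, 75, 150] 0 [  1.  10. 105.  -0.  65.  91.]
[556, 75, 150] -180 [  1.  10. 105.   0.  65. -89.]
[556, 75, 150] 100 [  1.  10. 105.  -0.  65.  -9.]
[556, 75, 150] -10 [  1.  10. 105.  -0.  65. 101.]
[556, 75, 150] 170 [  1.  10. 105.   0.  65. -79.]
[556, 75, 100] -90 None
[556, 75, 100] -105 None
[556, 75, 100] 75 [  1.  13. 107.  -0.  60.  16.]
[556, 75, 100] 90 [  1.  13. 107.  -0.  60.   1.]
[556, 75, 100] 0 [  1.  13. 107.  -0.  60.  91.]
[556, 75, 100] -180 [  1.  13. 107.   0.  60. -89.]
[556, 75, 100] 100 [  1.  13. 107.  -0.  60.  -9.]
[556, 75, 100] -10 [  1.  13. 107.  -0.  60. 101.]
[556, 75, 100] 170 [  1.  13. 107.   0.  60. -79.]
```

View pics/fit.png

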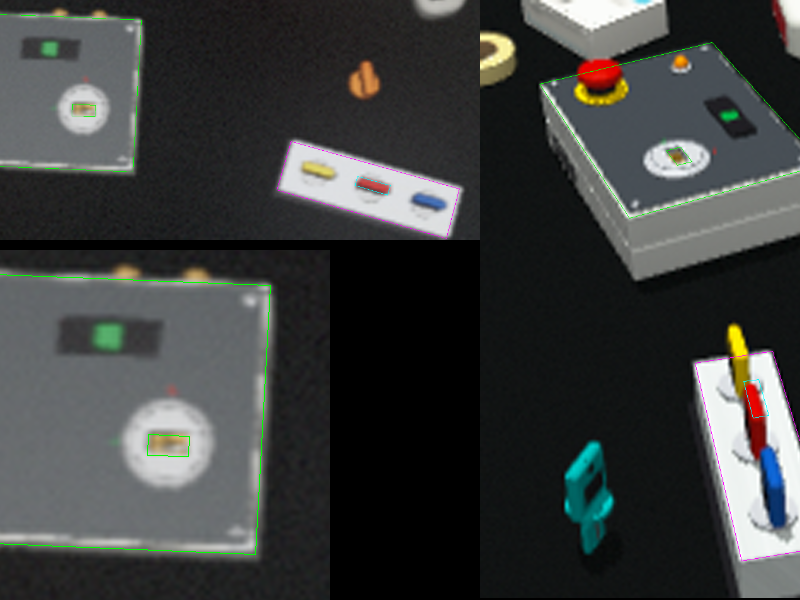

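The overlays match: green on the console, magenta and cyan on the block and the red key. I move now to grasp the red key.

```bash
cat >> h.py <<'E'
def st(tag=""):
    o=get_obs(); print(tag,"t%.1f"%o["t"],"tcp",o["tcp_pos"].round(1),"rot",o["ee_rot"].round(2),"F",o["wrist_force"].round(1),"M",o["moment"].round(2),"g",round(o["grip_width"],1),round(o["grip_force"],1)); return o
E
python3 - <<'E'
from h import *
import station
print("off",grasp_offset)
x,y,yaw=484.1,-199.9,-15.8+90
goto([x,y,180],[180,0,yaw]); st("above")
grip(40)
move_l([x,y,42+27-grasp_offset+10],speed=120); st()
im=get_image("side"); cv2.imwrite("pics/s2.png",cv2.resize(im[200:330,180:340][:,:,::-1],None,fx=4,fy=4,interpolation=cv2.INTER_CUBIC))
im=get_image("top"); cv2.imwrite("pics/t2.png",im[:,:,::-1])
E
```

```text
off 18.700000000000003
above t3.8 tcp [ 484.4 -199.3  180.1] rot [ 1.7999e+02 -1.0000e-02  7.4260e+01] F [-0.3  0.7  0.5] M [-0.    0.    0.02] g 85.5 0.0
 t5.5 tcp [ 484.9 -200.4   61.1] rot [1.799e+02 3.000e-02 7.420e+01] F [-0.2 -0.1  0.8] M [ 0.03 -0.01  0.02] g 39.9 0.0
```

View pics/s2.png

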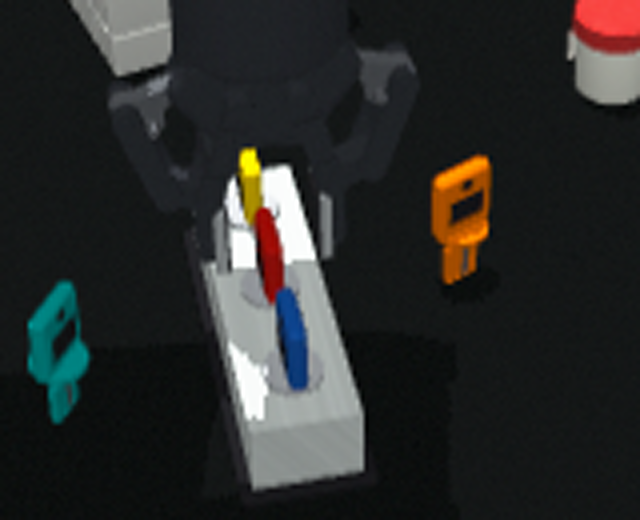

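The open fingers, at (218,240) and (328,225) in the crop, straddle the red key at (270,255), and the other keys are clear. Now I lower and grip.

```bash
python3 - <<'E'
from h import *
o=get_obs(); p=np.array([484.1,-199.9,50.3])
move_l(p,speed=60); st("down")
grip(5,squeeze=25); o=st("grip")
print("F lateral",o["wrist_force"])
E
```

```text
down t5.9 tcp [ 483.5 -199.5   49.6] rot [-1.7992e+02 -2.0000e-02  7.4200e+01] F [ 0.3 -0.4  0.6] M [-0.    0.01 -0.07] g 39.9 0.0
grip t6.3 tcp [ 484.1 -199.9   50.4] rot [180.    0.   74.2] F [ 0.2 -1.   0.3] M [-0.    0.11 -0.04] g 8.6 28.7
F lateral [ 0.19417951 -0.98973984  0.27183788]
```

```bash
python3 - <<'E'
from h import *
grip(5,squeeze=70); st("g")
move_l([484.1,-199.9,100],speed=80); st("up")
goto([484.1,-199.9,150],[180,0,74.2])
goto([556.3,75.4,135],[180,0,87.8]); wait(.3); o=st("lock")
for n in("top","side"):
    im=get_image(n); cv2.imwrite(f"pics/{n}3.png",im[:,:,::-1])
a=cv2.resize(cv2.imread("pics/side3.png")[140:220,175:275],None,fx=6,fy=6,interpolation=cv2.INTER_CUBIC); b=cv2.resize(cv2.imread("pics/top3.png")[160:230,160:230],None,fx=3,fy=3)
J=np.zeros((600,800,3),np.uint8); J[:480,:600]=a; J[:210,600:]=b[:,:200]; cv2.imwrite("pics/l3.png",J)
E
```

```text
g t6.5 tcp [ 484.1 -200.    50.5] rot [180.    0.   74.2] F [-0.8  0.5  3. ] M [ 0.05  0.14 -0.07] g 7.9 68.7
up t7.3 tcp [ 483.8 -199.8   99.9] rot [-179.98   -0.     74.2 ] F [-1.5  0.  -0.9] M [-0.02 -0.02 -0.05] g 8.3 68.3
lock t9.0 tcp [556.5  74.3 135.2] rot [179.98   0.    87.7 ] F [ 0.3  0.6 -0.4] M [-0.01 -0.03 -0.07] g 7.9 68.4
```

View pics/l3.png

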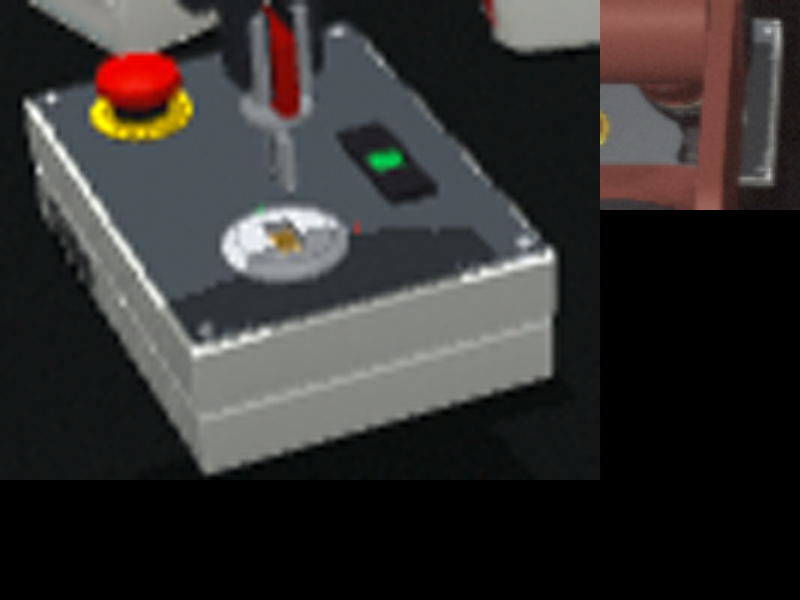

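Key held upright with its blade free: its tip is near (292,190) in the crop, and the lock centre is at (285,243), just below it. The arm hides the top view. I overlay the model in the side view to get the relative bias.

```bash
python3 - <<'E'
from h import *
o=get_obs(); tcp=o["tcp_pos"]; yaw=np.radians(o["ee_rot"][2]-90); ko=tcp-[0,0,8.3]; print(ko)
n="side"; im=cv2.imread("pics/side3.png"); of=np.array([200,145]); s=12
J=cv2.resize(im[145:195,200:250],None,fx=s,fy=s,interpolation=cv2.INTER_CUBIC)
def dr(P,c): cv2.polylines(J,[(((proj(P,n)-of+.5)*s).astype(int)).reshape(-1,1,2)],True,c,1)
th=np.linspace(0,2*np.pi,40)[:-1]
C=np.c_[14*np.cos(th),14*np.sin(th),0*th]+ko; dr(C,(0,255,0)); dr(C+[0,0,4],(0,255,0))
for x in(-2,2): dr(rz([(x,-9,ko[2]-9),(x,9,ko[2]-9),(x,9,ko[2]-29),(x*.7,8,ko[2]-31),(x*.7,-8,ko[2]-31),(x,-9,ko[2]-29)],ko,yaw),(255,255,0))
L=rz([-18,-55,70],[576.94,129.79],np.radians(-2.23))[0]
dr(rz([(-5.7,11.25,70),(5.7,11.25,70),(5.7,-11.25,70),(-5.7,-11.25,70)],L,np.radians(-2.23)),(0,0,255))
# ellipse of lock face radius guess from image
for r in (23,): dr(np.c_[r*np.cos(th),r*np.sin(th),0*th]+L,(0,0,255))
cv2.imwrite("pics/ov.png",J)
E
```

```text
[556.44365896  74.72259828 126.86594738]
```

View pics/ov.png

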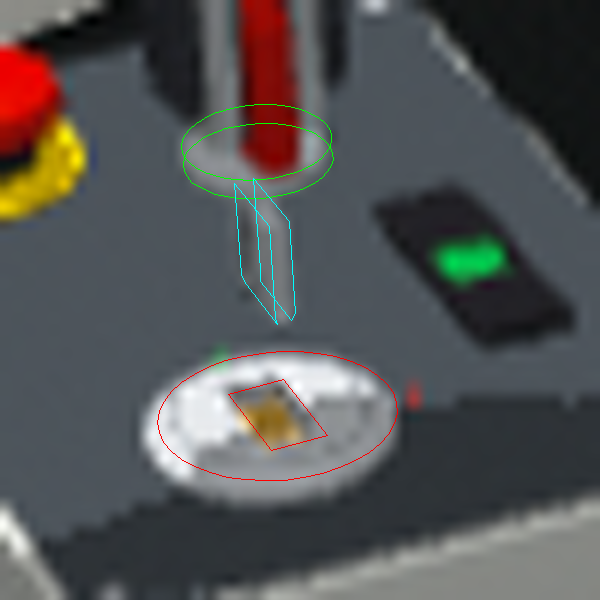

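Key outline fits (cyan/green). The lock face centre is observed at about (270,415) against (277,415) predicted, so the lock is roughly 1 mm off, at about (555.9, 75.7). Next I enter the keyway and centre by light touch.

```bash
cat >> h.py <<'E'
def F(k=3):
    return np.mean([get_obs()["wrist_force"] for _ in range(k)],0)
E
python3 - <<'E'
from h import *
Y=87.8; x,y=555.9,75.7
A=[180,0,Y]
move_l([x,y,112],A,speed=80); wait(.15); f0=F(); st("112")
for z in(109,107.5,106,104.5):
    move_l([x,y,z],A,speed=40); f=F()-f0; print(z,f.round(1),get_obs()["tcp_pos"].round(1))
    if f[2]>6: break
else:
    o0=get_obs(); t0=o0["t"]
    for d in((1,0),(-1,0),(0,1),(0,-1)):
        for s in np.arange(.8,5,.6):
            move_l([x+d[0]*s,y+d[1]*s,104.5],A,speed=40); f=F()-f0; q=-(f[0]*d[0]+f[1]*d[1])
            if q>3: break
        print(d,s.round(1),f.round(1),get_obs()["tcp_pos"].round(1))
        move_l([x,y,104.5],A,speed=60)
    st()
E
```

```text
112 t9.7 tcp [556.2  75.8 112.2] rot [179.97  -0.    87.81] F [ 0.6 -0.5 -0.6] M [0.01 0.01 0.02] g 8.0 68.4
109 [-0.1  0.3  0.1] [555.8  75.7 109. ]
107.5 [-0.7  1.   0.9] [556.1  75.8 107.6]
106 [-0.6  2.1 -0.4] [556.   75.9 106. ]
104.5 [-0.1  1.5 -0.3] [556.   76.  104.5]
(1, 0) 5.0 [-2.7  1.7 -0.4] [560.7  75.7 104.5]
(-1, 0) 4.4 [ 4.5  5.  -1. ] [552.7  75.8 104.7]
(0, 1) 5.0 [-1.3  1.1  0.7] [555.9  80.7 104.5]
(0, -1) 0.8 [-1.2  5.   0.8] [555.9  75.6 104.5]
 t17.7 tcp [555.9  75.8 104.5] rot [180.     0.    87.81] F [-0.9  3.1 -1.1] M [0.72 0.04 0.  ] g 8.1 68.7
```

```bash
python3 - <<'E'
from h import *
A=[180,0,87.8]; x,y=556.4,77.9
move_l([x,y,104.5],A,speed=60); wait(.1); st("c"); f0=F()
for d in((0,2.9),(0,-2.9),(4.5,0),(-4.5,0)):
    move_l([x+d[0],y+d[1],104.5],A,speed=60); wait(.15); f=F(5); print(d,f.round(1),(get_obs()["tcp_pos"]-[x,y,0]).round(1))
move_l([x,y,104.5],A,speed=60); st("c")
E
```

```text
c t18.0 tcp [556.4  77.3 104.5] rot [1.80e+02 6.00e-02 8.78e+01] F [ 0.1 -0.   0.2] M [ 0.03 -0.01  0.04] g 7.9 68.7
(0, 2.9) [ 0.2 -0.6 -1.1] [  0.    2.8 104.5]
(0, -2.9) [-0.8  4.4  0.5] [ -0.   -2.3 104.6]
(4.5, 0) [-1.5  0.2 -2.7] [  4.3  -0.4 104.2]
(-4.5, 0) [ 2.5 -1.  -1.5] [ -3.5  -0.3 105.1]
c t19.9 tcp [555.7  78.1 104.1] rot [-1.7986e+02 -1.0000e-02  8.7800e+01] F [-0.  -0.3  0.1] M [-0.05  0.03 -0.01] g 8.2 69.1
```

```bash
cat >> h.py <<'E'
X0,Y0,YAW=556.7,78.2,87.8
def down(yaw,z,zmin,fmax=5.,step=1.0,xy=None):
    """step down at YAW+yaw till the upward force passes fmax or zmin is reached; returns commanded z"""
    x,y=xy or (X0,Y0)
    while z>zmin:
        z=max(z-step,zmin); move_l([x,y,z],[180,0,YAW+yaw],speed=30)
        f=F(4)
        if f[2]>fmax: break
    o=get_obs(); print("yaw %+.1f cmd z %.1f tcp %s F %s Mz %.2f t %.1f"%(yaw,z,o["tcp_pos"].round(1),f.round(1),o["moment"][2],o["t"])); return z
E
python3 - <<'E'
from h import *
z=down(0,104.5,98)
if z>98:
    for a in (17,-17):
        move_l([X0,Y0,z],[180,0,YAW+a],speed=30); wait(.1)
        o=st(f"twist {a}")
        z1=down(a,z,96.5)
        if z1<98.6: break
        z=max(z,z1)
E
```

```text
yaw +0.0 cmd z 98.5 tcp [557.5  78.2  99.9] F [-2.1 -0.6  8.5] Mz -0.05 t 21.4
twist 17 t22.0 tcp [557.2  78.2  99.9] rot [1.7996e+02 2.0000e-02 1.0480e+02] F [-1.9 -0.1  8.4] M [-0.12  0.48 -0.02] g 7.8 70.6
yaw +17.0 cmd z 96.5 tcp [557.3  78.4  98.2] F [-3.1  0.4  9.6] Mz -0.01 t 22.5
```

```bash
python3 - <<'E'
from h import *
for dx,a in((-.8,17),(-.8,20),(-.8,14),(-.8,-17)):
    xy=(X0+dx,Y0)
    move_l([*xy,98.6 if a>0 else 100],[180,0,YAW+a],speed=30)
    z=down(a,98.6 if a>0 else 100,95.8,fmax=7,xy=xy)
    if get_obs()["tcp_pos"][2]<97: break
E
```

```text
yaw +17.0 cmd z 95.8 tcp [556.2  78.2  95.7] F [ 3.2 -1.1  0.2] Mz 0.00 t 23.5
```

First disc passed at +17°. The second should lie the other way.

```bash
python3 - <<'E'
from h import *
xy=(556.3,78.2)
z=down(17,95.8,93,fmax=4,xy=xy)
move_l([*xy,max(z,94.6)],[180,0,YAW-17],speed=30); wait(.1); st("tw -17")
z=down(-17,max(z,94.6),89.5,fmax=7,xy=xy)
E
```

```text
yaw +17.0 cmd z 93.0 tcp [556.3  78.2  93. ] F [2.2 0.8 1.1] Mz -0.03 t 24.2
tw -17 t25.1 tcp [556.7  78.   94.3] rot [179.93  -0.    70.86] F [ 5.2 -0.2 -3.6] M [-0.13 -1.06  0.06] g 7.8 68.8
yaw -17.0 cmd z 89.5 tcp [556.9  78.3  89.7] F [5.4 1.2 4. ] Mz 0.03 t 26.6
```

```bash
python3 - <<'E'
from h import *
xy=(556.9,78.2)
move_l([*xy,89.8],[180,0,YAW-17],speed=30)
z=down(-17,89.8,88,fmax=6,xy=xy)
move_l([*xy,89.0],[180,0,YAW],speed=30); wait(.1); st("tw 0")
z=down(0,89,83,fmax=7,xy=xy)
E
```

```text
yaw -17.0 cmd z 88.0 tcp [557.   78.1  88.2] F [3.5 0.  4.5] Mz 0.03 t 27.3
tw 0 t27.9 tcp [556.1  78.5  87.9] rot [-1.7992e+02 -4.0000e-02  8.7770e+01] F [6.1 1.7 0.6] M [ 0.2  -1.05 -0.02] g 8.1 69.2
yaw +0.0 cmd z 83.0 tcp [556.4  78.3  82.6] F [ 1.7 -0.7 -0.3] Mz -0.04 t 29.4
```

```bash
python3 - <<'E'
from h import *
xy=(556.9,78.2)
z=down(0,83,75.5,fmax=8,step=1.2,xy=xy); st()
im=get_image("side"); cv2.imwrite("pics/s4.png",cv2.resize(im[140:205,185:265][:,:,::-1],None,fx=9,fy=9,interpolation=cv2.INTER_CUBIC))
E
```

```text
yaw +0.0 cmd z 75.8 tcp [557.   78.2  78.5] F [-7.1 -0.6 14.6] Mz 0.01 t 30.9
 t30.9 tcp [557.   78.2  78.5] rot [-1.7994e+02  1.0000e-02  8.7810e+01] F [-7.1 -0.6 14.6] M [-0.08  1.12  0.01] g 7.7 71.8
```

View pics/s4.png

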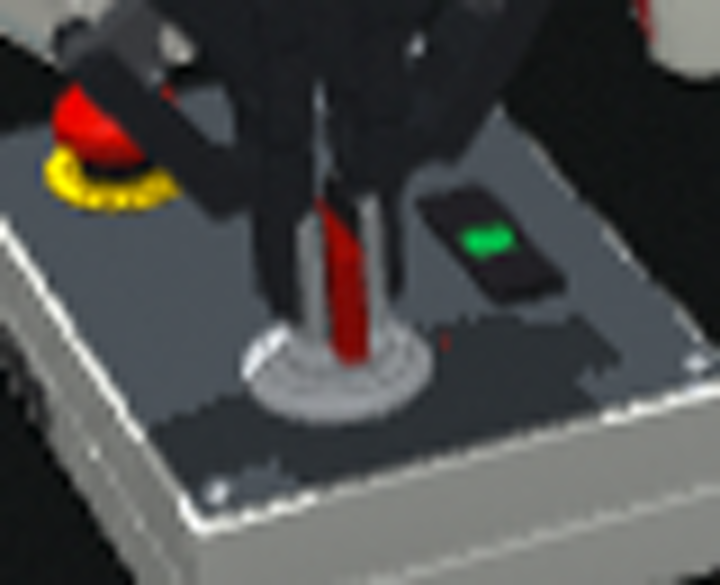

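The collar sits flat on the lock face at crop (340,370), and tcp z 78.5 matches the expected 78.3. The window is still green. I ease the push and turn clockwise.

```bash
python3 - <<'E'
from h import *
p=[556.7,78.2,77.3]
move_l(p,[180,0,YAW],speed=30); wait(.1); st("eased")
for a in(15,35,55,75,84,87):
    move_l(p,[180,0,YAW-a],speed=40); o=st(f"turn {a}")
    if abs(o["moment"][2])>1.2 or np.linalg.norm(o["wrist_force"])>40: print("STOP"); break
wait(.2); st("end")
im=get_image("side"); cv2.imwrite("pics/s5.png",cv2.resize(im[140:205,185:265][:,:,::-1],None,fx=9,fy=9,interpolation=cv2.INTER_CUBIC))
E
```

```text
eased t31.3 tcp [557.3  78.2  78.5] rot [ 1.7995e+02 -1.0000e-02  8.7800e+01] F [-3.2  0.3  7.6] M [-0.01  0.41 -0.01] g 7.8 70.4
turn 15 t31.7 tcp [557.4  78.4  78.6] rot [ 1.7994e+02 -4.0000e-02  7.2780e+01] F [-1.8  0.9  7.2] M [0.12 0.41 0.03] g 8.2 70.5
turn 35 t32.2 tcp [557.7  78.3  78.5] rot [ 1.7991e+02 -7.0000e-02  5.2810e+01] F [-1.5 -0.6  7.2] M [0.01 0.21 0.04] g 7.8 70.3
turn 55 t32.7 tcp [558.1  78.   78.5] rot [ 1.7989e+02 -1.1000e-01  3.2830e+01] F [ 0.1 -1.2  5.8] M [-0.15  0.16  0.06] g 8.5 70.2
turn 75 t33.2 tcp [558.2  77.6  78.5] rot [ 1.7989e+02 -1.5000e-01  1.2840e+01] F [-0.5 -1.5  6.4] M [-0.26  0.05  0.08] g 8.1 70.2
turn 84 t33.5 tcp [558.2  77.4  78.5] rot [ 1.7989e+02 -1.7000e-01  3.8400e+00] F [-0.7 -1.8  4.7] M [-0.31  0.14  0.08] g 7.8 70.2
turn 87 t33.8 tcp [558.2  77.3  78.5] rot [ 1.7989e+02 -1.7000e-01  8.5000e-01] F [ 0.  -2.5  4.8] M [-0.4   0.15  0.13] g 7.9 70.2
end t34.0 tcp [558.3  77.3  78.5] rot [ 1.799e+02 -1.700e-01  8.600e-01] F [-1.1 -1.9  6.3] M [-0.44  0.11  0.15] g 8.2 70.2
```

View pics/s5.png

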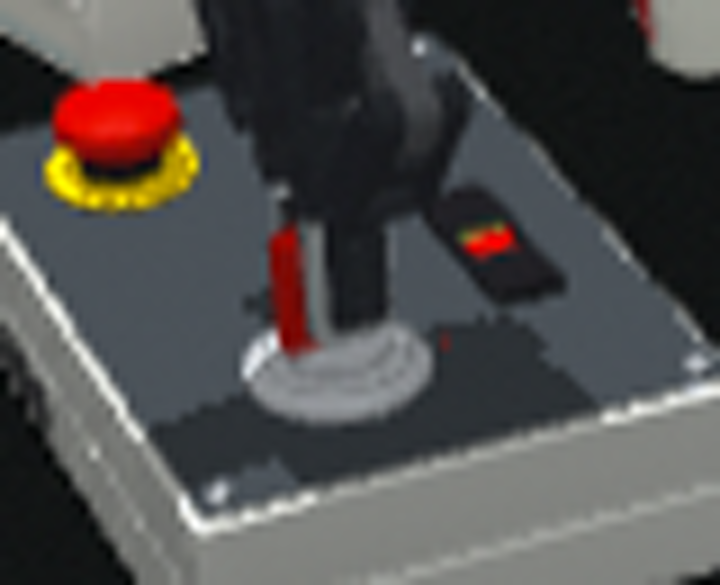

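The flag is now red, with a thin green sliver left at the edge, crop (468,237). I turn a little further to press against the stop.

```bash
python3 - <<'E'
from h import *
p=[556.7,78.2,77.3]
for a in(89,91,93,95,97):
    move_l(p,[180,0,YAW-a],speed=40); wait(.1); m=np.mean([get_obs()["moment"][2] for _ in range(4)]); print(a,m.round(3),get_obs()["ee_rot"][2])
    if m>.45: break
st("end")
im=get_image("side"); cv2.imwrite("pics/s6.png",cv2.resize(im[150:185,215:255][:,:,::-1],None,fx=15,fy=15,interpolation=cv2.INTER_CUBIC))
E
```

```text
89 0.13 -1.142536950611964
91 0.131 -3.140635488529713
93 0.158 -5.1360079386202715
95 0.137 -7.133988980196301
97 0.152 -9.13725090487854
end t35.8 tcp [558.2  77.1  78.5] rot [179.9   -0.19  -9.14] F [-0.1 -3.1  5.9] M [-0.52  0.12  0.15] g 7.9 70.2
```

View pics/s6.png

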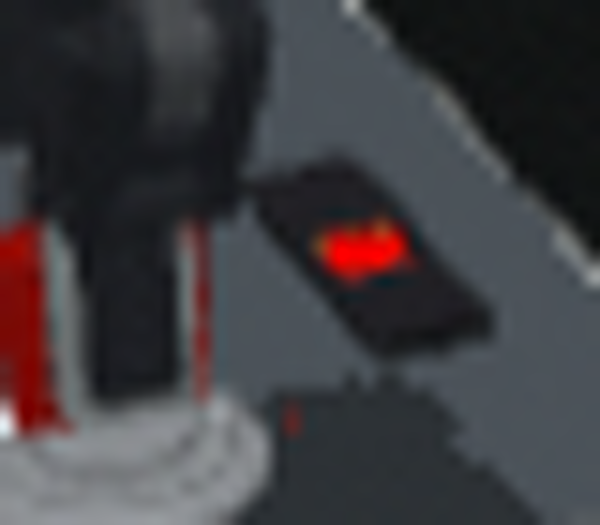

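The green has almost gone, so the key lags the tool. I continue until the moment rises.

```bash
python3 - <<'E'
from h import *
p=[556.7,78.2,77.3]
for a in(99,101,103,105,107,109,111):
    move_l(p,[180,0,YAW-a],speed=40); wait(.1); m=np.mean([get_obs()["moment"][2] for _ in range(6)])
    im=get_image("side").astype(int)[160:172,232:246]; print(a,m.round(3),"green px",((im[...,1]>90)&(im[...,1]>im[...,2]*1.6)).sum(),"red",((im[...,0]>150)&(im[...,1]<90)).sum())
    if m>.35: break
st("end")
im=get_image("side"); cv2.imwrite("pics/s7.png",cv2.resize(im[145:185,205:255][:,:,::-1],None,fx=14,fy=14,interpolation=cv2.INTER_CUBIC))
E
```

```text
99 0.259 green px 0 red 10
101 0.416 green px 0 red 10
end t36.6 tcp [558.2  77.   78.6] rot [179.89  -0.2  -13.06] F [-0.6 -2.9  6.4] M [-0.55  0.15  0.38] g 8.0 70.3
```

View pics/s7.png

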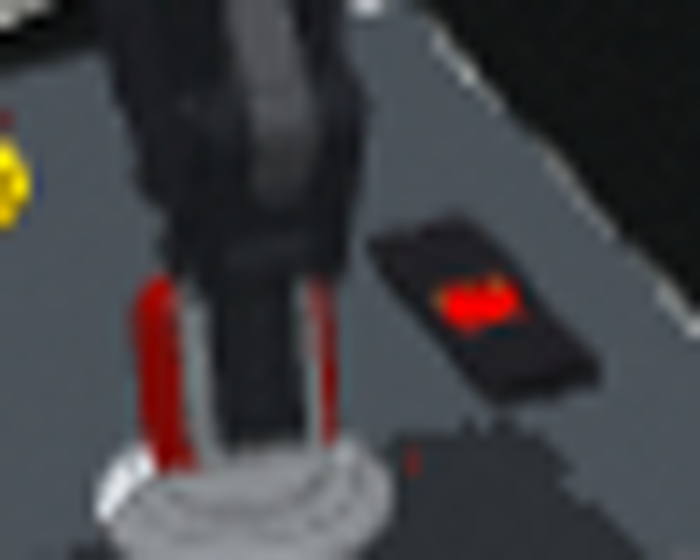

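The window at crop (482,302) is red, and the moment has risen sharply from 0.15 to 0.42 N m, so the key is at its stop and still held. I hand in.

```bash
python3 -c "
from station import *
print(sign_off())"
```

```text
the job is handed in; nothing more can be done
None
```

I put the red key in the lock with its collar on the lock face and turned it clockwise to its stop; the window shows red, and I handed the job in at about 37 s, still holding the key turned.

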